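Stock the garnish box and slide its hatch shut

ROBOT

A 6-joint arm with a two-finger parallel gripper is mounted at the origin on a cart in front of the work surface, level with it; the furniture and walls round the work are solid. World frame = base frame: x ahead of the robot, y to its left, z up, the work surface at z = 0. Lengths are in m, angles in degrees, forces in N, time in s.
With the tool pointing down it reaches from about 0.25 to 0.725 m from the base axis. Payload 9.7 kg.
Tool frame: the origin (TCP) lies at the very end of the fingers, on their centre line; the grasp point (between the pads) lies 19 mm behind it; x points along the fingers, z is the direction in which the jaws open and shut, and the axes are right-handed (so a half turn about x gives the same grasp; the last joint's range is limited). The gripper opens to 85 mm and grips with 20 to 120 N. Pads are 22 mm wide; open, the fingers measure 114 mm over their backs; the gripper's body (76 mm by 85 mm) begins 54 mm behind the grasp point. The pads swing forward as they close: fully open they stand 13 mm farther back than shut.
Start: joints at [-67.036, 4.979, 10.078, 95.1, 0, 90], TCP at [0.215, -0.506, 0.231] pointing down, gripper open.
Joint ranges: [-179.16, 179.16], [-48.56, 103.87], [-65.8, 70.77], [-126.05, 130.52], [-82.76, 87.17], [-180, 180]. Speed limits (degrees/s): [127.2, 127.2, 147.25, 180, 180, 180].

INTERFACE

Orientations are given as [roll, pitch, yaw] about the fixed x, y, z axes, in that order (R = Rz(yaw) Ry(pitch) Rx(roll)).
In Python, from workcell import sensors, vision, job_done gives the robot as it stands.
- The arm moves only by the tool carry_out, never from a script. Its argument "increments" is a list of rows, each a list of 7 numbers: the turn, a rotation vector about the tool's x, y, z in degrees, then the shift along the tool's x, y, z in mm, then the opening in per cent of the stroke, from 0 (shut) to 100 (fully open). A call has 1 to 12 rows; each row shifts and turns the commanded pose from where the row before left it, along the tool's axes as they then stand; what a row does not reach is not made up. A row lasts 1/8 s, in which the tool goes at most 62.5 mm and 10.7 degrees, less where a joint would pass 70% of its speed; a pose out of reach is approached as far as the arm can. A call is refused whole if a number of a shift passes 62.5 or a number of a turn 10.7, either way. A call with a gripper value outside its range is refused whole. The fingers move at their own pace and stop on an object; "squeeze" is the grip in N (left out, the last holds). Time passes only in rows, so rows that do not move let the fingers close. It gives the time, the measured TCP pose, the force and the opening at its end, in the units of the state.
- sensors.get_obs(): the state, without advancing time (a new reading comes with each control period).
- vision.camera(name): name is "scene" or "top" or "wrist"; returns the picture (384x512x3 uint8, red, green, blue); there is no depth.
- vision.calibration(name): a dict with "camera_matrix" (3x3 intrinsics, pixels), "extrinsics" (4x4, takes a point from world to camera coordinates); the wrist camera has in their place "mount" (4x4, takes a point from camera to tool coordinates, whose origin is the TCP and whose axes are the tool frame's). Camera axes: x right, y up, looking along -z (the intrinsics and any distortion apply to the point x, -y, -z); pixel columns grow to the right and rows downward; lengths in m; the calibration is good to about 2 mm. A picture is of the moment at which its call begins: read the wrist's pose just before it. calibration takes no time and is no camera call.
- job_done(): hands the job in, once; it reports no verdict.
The state is a dict: "time": time; "q": joint angles; "qd": joint speeds; "joint_efforts": joint torques, N m; "ee_pos": TCP position; "tcp_rot": TCP orientation; "wrist_force": force on the tool from outside, world axes, zero at the start; "torque": the same for the moment, N m; "opening": finger opening in m.
Only numpy, scipy, OpenCV 4.12 (cv2) and the standard library are available. Lean on these libraries where they do the work, as an engineer would, in place of code of your own. Each camera call takes 0.05 s, during which the arm holds its last target.

TASK

Stand the small jar of pink syrup upright in the open bay of the garnish box, let go of it, then push the box's clear sliding hatch along its track by the blue tab until it is fully home, with the rubber seal strip on the stop post squeezed flat. Close it gently: feel for the stop and do not ram the hatch against it. Leave the chrome-capped shaker and the brown pot beside the jar where they stand.

Things in the scene. Friction and masses are not known exactly. Their poses are not given: they have to be found in the camera images.
- jar_pink: narrow round jar of pink syrup with a white lid, 52 mm across, 86 mm tall, 110 g, loose on the table; origin at the centre of its underside, z up
- shaker_chrome: bystander: glass shaker with a chromed cap, 44 mm across, 72 mm tall; origin at the centre of its underside
- pot_brown: bystander: small glass pot with a steel lid and brown contents, 58 mm across, 61 mm tall; origin at the centre of its underside
- box: garnish box, aluminium, fixed; 180 mm (x) by 350 mm (y) by 98 mm tall, walls and floor 6 mm, dark rails to 116 mm high on the long sides; origin at the centre of its underside. Rear bay (y > 0) has a fixed clear cover. The stop post, a steel bar across the end y = -169 mm, top 122 mm, faces the hatch at y = -150 mm, but its setting differs by up to 16 mm either way and is in no reading
- hatch_tab (a point): centre of the blue upright tab on the clear hatch, 128 mm above the table; axes as the box's. Tab 12 mm thick (y), 70 mm wide (x), from 110 to 146 mm above the table. It takes about 8 N to slide the hatch, up to 6.4 N more to squeeze the seal, then it is solid. More than 20 N on the post (28 N at the tab, friction included) is ramming
- bay (a point): centre of the floor of the box's open bay, 6 mm above the table; axes as the box's. The bay measures 168 mm (x) by 170 mm (y) and stands open above from the stop post to the hatch's leading edge; a divider parts it from the rear bay, where two limes lie
- hatch_edge (a point): middle of the hatch's leading edge, 107 mm above the table; axes as the box's. The hatch is a 6 mm plate, black edging, 160 mm (x) by 175 mm (y), top at 110 mm; it reaches from this edge 175 mm towards +y of the box, the tab's centre lies 60 mm from it. It closes towards -y of the box, moves only along y, and stays where it is left
- seal (a joint): squeeze of the black rubber strip on the stop post, in m: 0 free (it then stands 8 mm out of the post's face towards the hatch), 0.008 squeezed flat by the hatch (0.8 N per mm). It springs back when nothing presses it; the stiff hatch stays and keeps it squeezed
Mind the look-alikes: they are no part of the job. What is shaped like the jar_pink but red is not meant.

How it is judged (in metres and radians):
On the way, in this order (a step that is already met when the one before it is completed fails the run):
1. the pink jar stands upright on the floor of the open bay, let go (x of jar_pink in the frame of box between -0.084 and 0.084 m and y of jar_pink in the frame of box between -0.17 and 0 m and z of jar_pink in the frame of box below 0.012 m and angle between jar_pink's own z axis and vertical below 0.15 rad and contact force between the fingers and jar_pink below 0.1 N), for 0.2 s.
2. the hatch is home and the seal squeezed (value of joint seal above 0.006 m), for 0.2 s.
At the end, for the whole second after the job is handed in: The pink jar stands at rest and upright (within 0.15 rad) on the floor of the open bay, and the hatch is home: the seal strip stays squeezed by more than 6 of its 8 mm (x of jar_pink in the frame of box between -0.084 and 0.084 m and y of jar_pink in the frame of box between -0.17 and 0 m and z of jar_pink in the frame of box below 0.012 m and angle between jar_pink's own z axis and vertical below 0.15 rad and linear speed of jar_pink below 0.02 m/s and value of joint seal above 0.006 m); the robot touches nothing.
It fails at once if the hatch is rammed against the stop post: more than 20 N between them (contact force between hatch and box above 20 N).
It fails at once if the shaker or the brown pot is moved by more than 30 mm (distance of any of shaker_chrome, pot_brown from where it was at the start of the episode above 0.03 m).
It also fails if it takes over 72 s, if anything falls off the work surface, if the arm or the gripper's body presses on something with over 40 N, if the wrist force passes 120 N, or if a joint passes its speed limit or range.

## Working session

There is one attempt and no reset: what is moved stays moved. The work goes in short steps, Python scripts to look and compute and a tool call to move; the robot and the scene stay as the last step left them, time stands still between calls to the robot, and variables do not carry over. Pictures are saved under pics/ and viewed, and the job is handed in when it is done.

Besides the shell and the picture viewer there is one more tool, called by a JSON object that holds its "op" and its "data". carry_out: Moves the arm, as the interface text tells. Its arguments: {"type":"object","properties":{"increments":{"type":"array"},"squeeze":{"type":"number"}},"required":["increments"]}

```bash
ls; mkdir -p pics; python3 - <<'E'
from workcell import sensors, vision
import cv2, numpy as np
np.set_printoptions(suppress=True,precision=4)
for n in ["scene","top"]:
    im=vision.camera(n); cv2.imwrite(f"pics/{n}0.png",im[:,:,::-1]); c=vision.calibration(n); print(n,c)
print(vision.calibration("wrist"))
print(sensors.get_obs())
E
```

```text
pics
scene {'camera_matrix': array([[487.2586,   0.    , 260.9974],
       [  0.    , 487.2586, 195.9799],
       [  0.    ,   0.    ,   1.    ]]), 'extrinsics': array([[-0.8024,  0.5967, -0.0077,  0.3579],
       [-0.5295, -0.7061,  0.4701,  0.2178],
       [ 0.2751,  0.3813,  0.8826, -1.6762],
       [ 0.    ,  0.    ,  0.    ,  1.    ]])}
top {'camera_matrix': array([[365.1332,   0.    , 255.9784],
       [  0.    , 365.1332, 196.2173],
       [  0.    ,   0.    ,   1.    ]]), 'extrinsics': array([[ 0.0244, -0.9995,  0.0207, -0.0019],
       [ 0.9925,  0.0267,  0.119 , -0.484 ],
       [-0.1195,  0.0177,  0.9927, -1.1299],
       [ 0.    ,  0.    ,  0.    ,  1.    ]])}
{'camera_matrix': array([[271.8434,   0.    , 260.2476],
       [  0.    , 271.8434, 190.114 ],
       [  0.    ,   0.    ,   1.    ]]), 'mount': array([[ 0.0005,  0.3224, -0.9466, -0.1418],
       [-0.    ,  0.9466,  0.3224,  0.0831],
       [ 1.    , -0.0002,  0.0005, -0.0012],
       [ 0.    ,  0.    ,  0.    ,  1.    ]])}
{'time': 0.1, 'q': array([-67.0355,   5.0084,  10.0394,  95.0998,  -0.0007,  90.0002]), 'qd': array([ 0.0758, -0.1216,  0.0608, -0.0256, -0.0183,  0.0206]), 'joint_efforts': array([ -0.0004, -52.1565,  46.5652,   0.0161,   0.0001,   0.    ]), 'ee_pos': array([ 0.2145, -0.5062,  0.2307]), 'tcp_rot': array([-179.4082,   89.9312,  113.5562]), 'wrist_force': array([-0.1255, -0.4497, -0.5571]), 'torque': array([ 0.0398,  0.0457, -0.0221]), 'opening': 0.08570912741102604}
```

View pics/scene0.png

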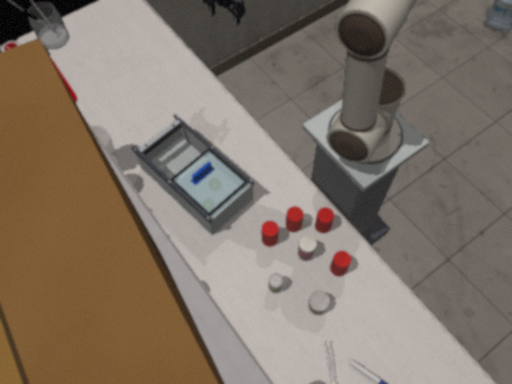

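View pics/top0.png

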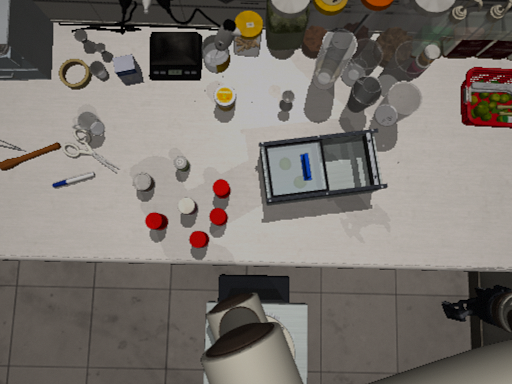

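```bash
python3 - <<'E'
import cv2
a=cv2.imread('pics/top0.png')
cv2.imwrite('pics/t1.png',cv2.resize(a[125:275,120:270],(750,600)[:1]*0 or (600,600),interpolation=cv2.INTER_CUBIC))
cv2.imwrite('pics/t2.png',cv2.resize(a[115:215,250:400],(780,520),interpolation=cv2.INTER_CUBIC))
s=cv2.imread('pics/scene0.png')
cv2.imwrite('pics/s1.png',cv2.resize(s[190:330,230:370],(600,600),interpolation=cv2.INTER_CUBIC))
E
```

```text
(no output)
```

View pics/t1.png

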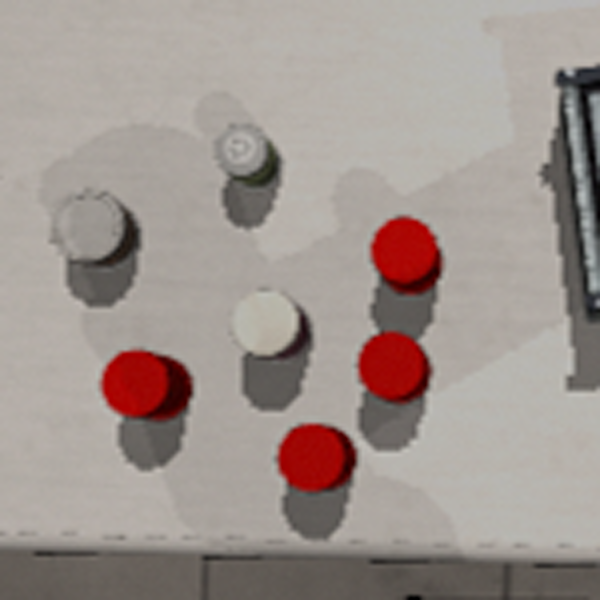

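View pics/t2.png

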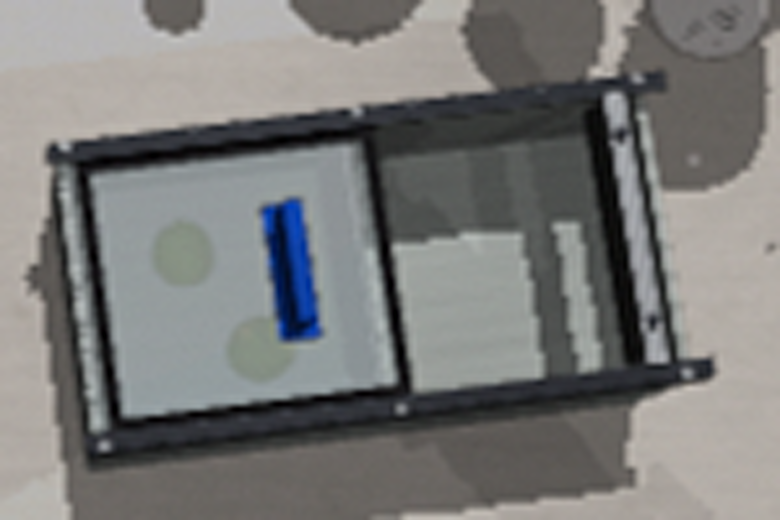

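View pics/s1.png

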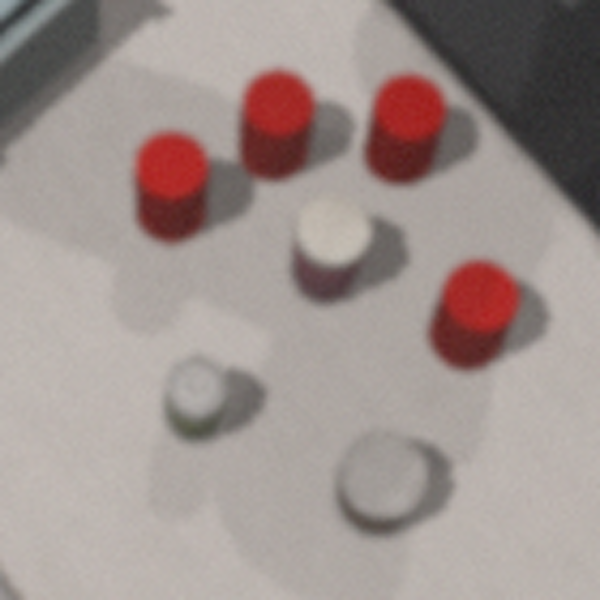

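```bash
cat > h.py <<'E'
import numpy as np, cv2
from workcell import sensors, vision
from scipy.spatial.transform import Rotation as R
np.set_printoptions(suppress=True,precision=4)
F=np.diag([1,-1,-1,1.])
def cam(n,obs=None):
    c=vision.calibration(n);K=c['camera_matrix']
    if 'extrinsics' in c: E=c['extrinsics']
    else:
        T=np.eye(4);T[:3,:3]=R.from_euler('xyz',obs['tcp_rot'],degrees=True).as_matrix();T[:3,3]=obs['ee_pos']
        E=np.linalg.inv(T@c['mount'])
    return K,F@E
def proj(C,p):
    K,E=C;p=np.atleast_2d(p);q=(E[:3,:3]@p.T).T+E[:3,3];u=(K@q.T).T;return u[:,:2]/u[:,2:]
def back(C,uv,z):
    K,E=C;uv=np.atleast_2d(uv);o=-E[:3,:3].T@E[:3,3]
    d=(E[:3,:3].T@np.linalg.inv(K)@np.c_[uv,np.ones(len(uv))].T).T
    return o+d*((z-o[2])/d[:,2])[:,None]
E
python3 - <<'E'
from h import *
T=cam('top');S=cam('scene')
f=lambda l,ox,oy,s:np.array(l)/s+[ox,oy]-.5*0
a=f([[267,323],[405,253],[394,366],[315,457],[136,383]],120,125,4)
print('jars top',back(T,a,.086))
print('shaker',back(T,f([[242,148]],120,125,4),.072),'pot',back(T,f([[90,227]],120,125,4),.061))
s=600/140
b=f([[333,230],[172,166],[277,103],[408,108],[480,297]],230,190,s)
print('jars scene',back(S,b,.086))
print('sh',back(S,f([[196,382]],230,190,s),.072),back(S,f([[385,472]],230,190,s),.061))
c=f([[50,145],[90,455],[660,75],[712,362]],250,115,5.2)
print('rail corners',back(T,c,.116))
print('tab',back(T,f([[270,205],[302,338]],250,115,5.2),.146),back(T,f([[298,200],[320,335]],250,115,5.2),.146))
print('edge', back(T,f([[365,135],[405,392]],250,115,5.2),.110))
print('post', back(T,f([[625,92],[668,360]],250,115,5.2),.122), back(T,f([[602,95],[645,365]],250,115,5.2),.122))
E
```

```text
jars top [[0.4427 0.2181 0.086 ]
 [0.4984 0.1169 0.086 ]
 [0.4129 0.1221 0.086 ]
 [0.344  0.178  0.086 ]
 [0.3954 0.313  0.086 ]]
shaker [[0.5784 0.246  0.072 ]] pot [[0.5155 0.3616 0.061 ]]
jars scene [[0.4457 0.2244 0.086 ]
 [0.5034 0.1228 0.086 ]
 [0.417  0.1283 0.086 ]
 [0.3474 0.1852 0.086 ]
 [0.3985 0.3188 0.086 ]]
sh [[0.5798 0.2497 0.072 ]] [[0.5168 0.3672 0.061 ]]
rail corners [[ 0.6341  0.0051  0.116 ]
 [ 0.4558 -0.0216  0.116 ]
 [ 0.6864 -0.3483  0.116 ]
 [ 0.5185 -0.3756  0.116 ]]
tab [[ 0.5953 -0.1176  0.146 ]
 [ 0.5208 -0.136   0.146 ]] [[ 0.5986 -0.1332  0.146 ]
 [ 0.5227 -0.146   0.146 ]]
edge [[ 0.6471 -0.1776  0.11  ]
 [ 0.4973 -0.201   0.11  ]]
post [[ 0.6737 -0.3257  0.122 ]
 [ 0.518  -0.3482  0.122 ]] [[ 0.6715 -0.3123  0.122 ]
 [ 0.5148 -0.335   0.122 ]]
```

```bash
cat >> h.py <<'E'
def tcp():
    o=sensors.get_obs();return o,R.from_euler('xyz',o['tcp_rot'],degrees=True),o['ee_pos']
def go(target,jaw=None):
    """tool shift mm in current tool axes; optionally turn to straight-down with jaw dir (world deg)"""
    o,r,p=tcp();M=r.as_matrix()
    print('tool axes y',M[:,1],'z',M[:,2],'jawang',np.degrees(np.arctan2(M[1,2],M[0,2])),'pos',p,'F',o['wrist_force'],'open',o['opening'])
    if jaw is not None:
        for j in (jaw,jaw+180):
            a=np.radians(j);x=np.array([0,0,-1.]);z=np.array([np.cos(a),np.sin(a),0]);y=np.cross(z,x)
            print('rotvec',j,(r.inv()*R.from_matrix(np.c_[x,y,z])).as_rotvec(degrees=True))
    print('shift',M.T@(np.array(target)-p)*1000)
E
python3 - <<'E'
from h import *
go([.444,.221,.231],-20); 
E
```

```text
tool axes y [ 0.9207  0.3902 -0.    ] z [ 0.3902 -0.9207 -0.0012] jawang -67.03561686943127 pos [ 0.2145 -0.5062  0.2307] F [-0.1255 -0.4497 -0.5571] open 0.08570912741102604
rotvec -20 [-47.0356  -0.0651  -0.0276]
rotvec 160 [132.9644  -0.0339   0.0801]
shift [   0.3434  495.039  -580.0506]
```

{"op": "carry_out", "data": {"increments": [[0, 0, 0, 0, 30, -35, 100], [0, 0, 0, 0, 30, -35, 100], [0, 0, 0, 0, 30, -35, 100], [0, 0, 0, 0, 30, -35, 100], [0, 0, 0, 0, 30, -35, 100], [0, 0, 0, 0, 30, -35, 100], [0, 0, 0, 0, 30, -35, 100], [0, 0, 0, 0, 30, -35, 100], [0, 0, 0, 0, 30, -35, 100], [0, 0, 0, 0, 30, -35, 100], [0, 0, 0, 0, 30, -35, 100], [0, 0, 0, 0, 30, -35, 100]]}}

```text
time: 1.6
ee_pos: [0.3823, 0.0223, 0.2312]
tcp_rot: [30.7, 90.0, -36.3]
wrist_force: [0.1, -0.1, -0.2]
opening: 0.0856
```

{"op": "carry_out", "data": {"increments": [[0, 0, 0, 0, 33, -40, 100], [0, 0, 0, 0, 33, -40, 100], [0, 0, 0, 0, 33, -40, 100], [0, 0, 0, 0, 33, -40, 100], [-9.4, 0, 0, 0, 0, 0, 100], [-9.4, 0, 0, 0, 0, 0, 100], [-9.4, 0, 0, 0, 0, 0, 100], [-9.4, 0, 0, 0, 0, 0, 100], [-9.4, 0, 0, 0, 0, 0, 100], [0, 0, 0, 0, 0, 0, 100]]}}

```text
time: 2.85
ee_pos: [0.4478, 0.2049, 0.231]
tcp_rot: [136.7, 89.3, 117.9]
wrist_force: [0.4, -0.2, 0.3]
opening: 0.0858
```

```bash
python3 - <<'E'
from h import *
go([.444,.221,.231],-20)
im=vision.camera('wrist'); cv2.imwrite('pics/w1.png',im[:,:,::-1])
E
```

```text
tool axes y [0.3227 0.9465 0.0083] z [ 0.9465 -0.3226 -0.0088] jawang -18.820371332813227 pos [0.4478 0.2049 0.231 ] F [ 0.3698 -0.1576  0.3422] open 0.08582130447811252
rotvec -20 [ 1.1775 -0.5075 -0.4684]
rotvec 160 [-178.8192    0.731    -0.792 ]
shift [ 0.1604 14.0673 -8.7735]
```

View pics/w1.png

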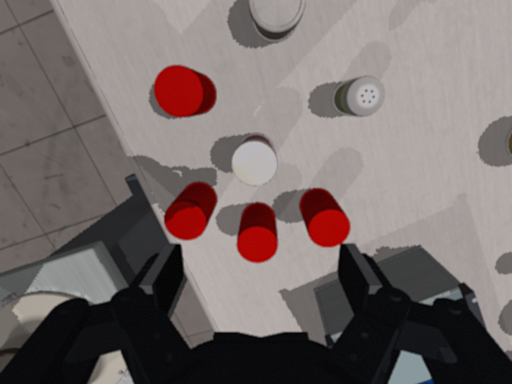

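```bash
python3 - <<'E'
from h import *
o,r,p=tcp();C=cam('wrist',o)
im=cv2.imread('pics/w1.png').astype(int)
m=((im.min(2)>185)).astype(np.uint8);n,l,s,c=cv2.connectedComponentsWithStats(m)
for i in range(1,n):
    if s[i][4]>300: print(s[i],c[i],back(C,c[i],.086))
print(back(C,[[255,162],[190,218],[257,240],[331,225],[180,92]],.086))
E
```

```text
[[0.4468 0.2259 0.086 ]
 [0.3538 0.1879 0.086 ]
 [0.4179 0.1362 0.086 ]
 [0.5056 0.1271 0.086 ]
 [0.3994 0.3172 0.086 ]]
```

{"op": "carry_out", "data": {"increments": [[0, 0, 0, 0, 17, -8, 100], [0, 0, 0, 0, 0, 0, 100], [0, 0, 0, 0, 0, 0, 100]]}}

```text
time: 3.28
ee_pos: [0.4456, 0.2239, 0.2314]
tcp_rot: [135.1, 89.3, 116.4]
wrist_force: [0.1, -0.5, 0.0]
opening: 0.0854
```

```bash
python3 - <<'E'
from h import *
go([.4455,.2235,.05],-20)
im=vision.camera('wrist'); cv2.imwrite('pics/w2.png',im[:,:,::-1])
E
```

```text
tool axes y [0.3218 0.9468 0.0085] z [ 0.9468 -0.3217 -0.0085] jawang -18.76568557373615 pos [0.4456 0.2239 0.2314] F [ 0.0668 -0.4981  0.028 ] open 0.08538268438670671
rotvec -20 [ 1.2322 -0.4915 -0.479 ]
rotvec 160 [-178.7646    0.7472   -0.7669]
shift [181.368   -1.9823   1.5345]
```

View pics/w2.png

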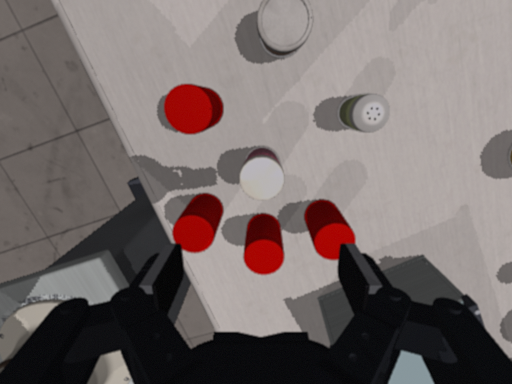

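{"op": "carry_out", "data": {"increments": [[0, -0.5, -0.5, 0, 0, 0, 100], [0, 0, 0, 36, 0, 0, 100], [0, 0, 0, 36, 0, 0, 100], [0, 0, 0, 36, 0, 0, 100], [0, 0, 0, 36, 0, 0, 100], [0, 0, 0, 20, 0, 0, 100], [0, 0, 0, 17, 0, 0, 100], [0, 0, 0, 0, 0, 0, 100]]}}

```text
time: 4.32
ee_pos: [0.4453, 0.2232, 0.0496]
tcp_rot: [-116.3, 89.9, -135.0]
wrist_force: [-0.6, 0.8, 1.8]
opening: 0.0855
```

```bash
python3 - <<'E'
from h import *
go([.4455,.2235,.05],-20)
im=vision.camera('wrist'); cv2.imwrite('pics/w3.png',im[:,:,::-1])
E
```

```text
tool axes y [ 0.3217  0.9468 -0.0014] z [ 0.9468 -0.3217 -0.0007] jawang -18.76769283654164 pos [0.4453 0.2232 0.0496] F [-0.5745  0.8383  1.7862] open 0.08554540357202843
rotvec -20 [ 1.2323 -0.0377  0.0786]
rotvec 160 [-178.7676   -0.1226   -0.0589]
shift [-0.4298  0.3105  0.1078]
```

View pics/w3.png

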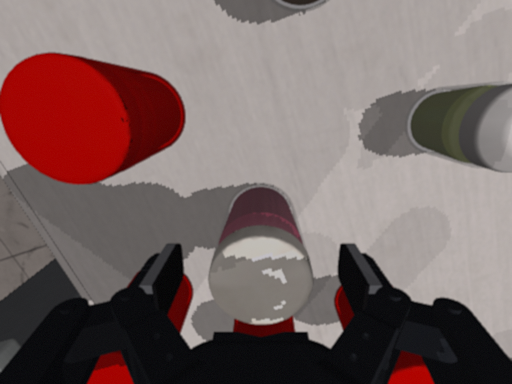

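{"op": "carry_out", "data": {"increments": [[0, 0, 0, 0, 0, 0, 30], [0, 0, 0, 0, 0, 0, 30], [0, 0, 0, 0, 0, 0, 30], [0, 0, 0, 0, 0, 0, 30], [0, 0, 0, 0, 0, 0, 30], [0, 0, 0, 0, 0, 0, 30]], "squeeze": 35}}

```text
time: 5.12
ee_pos: [0.4463, 0.2239, 0.0516]
tcp_rot: [40.2, 89.9, 21.4]
wrist_force: [-1.7, 0.7, 5.6]
opening: 0.0501
```

{"op": "carry_out", "data": {"increments": [[0, 0, 0, -5, 0, 0, 30], [0, 0, 0, -15, 0, 0, 30], [0, 0, 0, -30, 0, 0, 30], [0, 0, 0, -40, 0, 0, 30], [0, 0, 0, -40, 0, 0, 30], [0, 0, 0, -20, 0, 0, 30], [0, 0, 0, 0, 0, 0, 30]]}}

```text
time: 6.0
ee_pos: [0.4465, 0.2239, 0.2027]
tcp_rot: [40.9, 89.8, 22.1]
wrist_force: [-0.6, -0.1, -0.9]
opening: 0.05
```

```bash
python3 - <<'E'
from h import *
go([.584,-.27,.2],8.5)
for n in ['wrist','top','scene']:
  im=vision.camera(n); cv2.imwrite(f'pics/{n}4.png',im[:,:,::-1])
a=cv2.imread('pics/top4.png')
cv2.imwrite('pics/t4.png',cv2.resize(a[115:215,250:400],(780,520),interpolation=cv2.INTER_CUBIC))
a=cv2.imread('pics/scene4.png')
cv2.imwrite('pics/s4.png',cv2.resize(a[110:240,120:260],None,fx=5,fy=4.6,interpolation=cv2.INTER_CUBIC))
E
```

```text
tool axes y [0.3216 0.9469 0.0024] z [ 0.9469 -0.3216  0.0028] jawang -18.759122773144494 pos [0.4465 0.2239 0.2027] F [-0.6489 -0.1071 -0.856 ] open 0.0499826763016369
rotvec 8.5 [-27.2589   0.1875  -0.0966]
rotvec 188.5 [152.7408  -0.1312  -0.2547]
shift [   2.4517 -423.453   289.054 ]
```

View pics/wrist4.png

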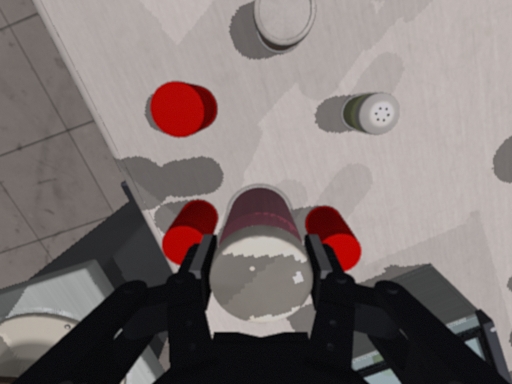

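View pics/s4.png

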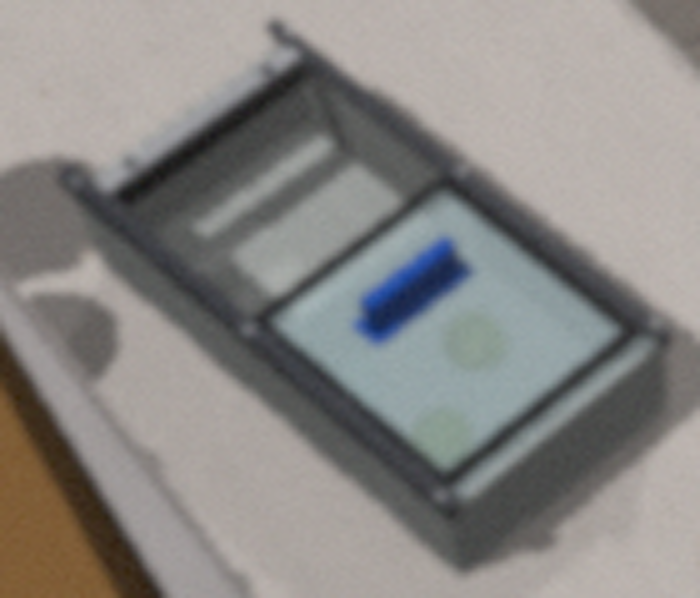

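```bash
python3 - <<'E'
from h import *
S=cam('scene')
f=lambda l:np.array(l)/[5,4.6]+[120,110]
print('rail white dots .116',back(S,f([[288,52],[660,335],[446,495],[75,178],[245,328],[458,172]]),.116))
T=cam('top');g=lambda l:np.array(l)/5.2+[250,115]
print(back(T,g([[688,372],[105,445],[65,150],[640,78],[358,112],[400,408]]),.116))
print('edge',back(S,f([[440,182],[262,320]]),.110),'tab',back(S,f([[450,240],[360,300]]),.146))
E
```

```text
rail white dots .116 [[ 0.5217 -0.3446  0.116 ]
 [ 0.4646 -0.0184  0.116 ]
 [ 0.6308  0.0006  0.116 ]
 [ 0.6835 -0.335   0.116 ]
 [ 0.6602 -0.1717  0.116 ]
 [ 0.4904 -0.1959  0.116 ]]
[[ 0.5124 -0.3617  0.116 ]
 [ 0.4617 -0.0299  0.116 ]
 [ 0.6314 -0.0036  0.116 ]
 [ 0.6842 -0.3366  0.116 ]
 [ 0.6589 -0.1723  0.116 ]
 [ 0.4872 -0.1969  0.116 ]]
edge [[ 0.5021 -0.1996  0.11  ]
 [ 0.6479 -0.1743  0.11  ]] tab [[ 0.5326 -0.1366  0.146 ]
 [ 0.6    -0.1308  0.146 ]]
```

{"op": "carry_out", "data": {"increments": [[0, 0, 0, -30, 0, 0, 30], [0, 0, 0, 0, -20, 14, 30], [0, 0, 0, 0, -36, 25, 30], [0, 0, 0, 0, -36, 25, 30], [0, 0, 0, 0, -36, 25, 30], [0, 0, 0, 0, -36, 25, 30], [0, 0, 0, 0, -36, 25, 30], [0, 0, 0, 0, -36, 25, 30], [0, 0, 0, 0, -36, 25, 30], [0, 0, 0, 0, -36, 25, 30], [0, 0, 0, 0, -20, 14, 30], [0, 0, 0, 0, 0, 0, 30]]}}

```text
time: 7.65
ee_pos: [0.556, -0.1613, 0.2292]
tcp_rot: [-178.6, 89.9, 162.5]
wrist_force: [-0.1, -0.1, -1.6]
opening: 0.0502
```

```bash
python3 - <<'E'
from h import *
go([.585,-.253,.2],8.5)
E
```

```text
tool axes y [ 0.3234  0.9463 -0.    ] z [ 0.9463 -0.3234 -0.0018] jawang -18.867520143937384 pos [ 0.556  -0.1613  0.2292] F [-0.089  -0.0511 -1.6135] open 0.050209638977599114
rotvec 8.5 [-27.3675  -0.1023  -0.0224]
rotvec 188.5 [152.6324  -0.0304   0.1389]
shift [ 29.137  -77.3633  57.0966]
```

{"op": "carry_out", "data": {"increments": [[0, 0, 0, 0, -39, 28.5, 30], [0, 0, 0, 0, -39, 28.5, 30], [-9.1, 0, 0, 0, 0, 0, 30], [-9.1, 0, 0, 0, 0, 0, 30], [-9.1, 0, 0, 0, 0, 0, 30], [0, 0, 0, 0, 0, 0, 30], [0, 0, 0, 0, 0, 0, 30]]}}

```text
time: 8.52
ee_pos: [0.5851, -0.2517, 0.2306]
tcp_rot: [23.8, 90.0, 32.2]
wrist_force: [-0.5, -0.0, -1.3]
opening: 0.0506
```

```bash
python3 - <<'E'
from h import *
go([.585,-.253,.065],8.5)
o,r,p=tcp();C=cam('wrist',o)
for n in ['wrist','top','scene']:
  im=vision.camera(n); cv2.imwrite(f'pics/{n}5.png',im[:,:,::-1])
a=cv2.imread('pics/top5.png')
cv2.imwrite('pics/t5.png',cv2.resize(a[115:215,250:400],(780,520),interpolation=cv2.INTER_CUBIC))
E
```

```text
tool axes y [-0.1459  0.9893  0.0001] z [0.9893 0.1459 0.0002] jawang 8.388179462304517 pos [ 0.5851 -0.2517  0.2306] F [-0.5343 -0.0222 -1.3317] open 0.05059552723146624
rotvec 8.5 [-0.1118  0.0096 -0.0042]
rotvec 188.5 [179.8882  -0.0066  -0.015 ]
shift [165.557   -1.2357  -0.3039]
```

View pics/wrist5.png

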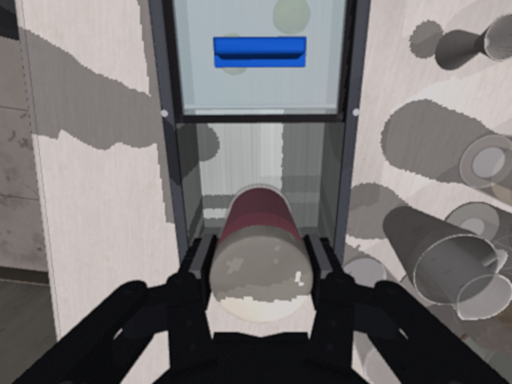

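View pics/scene5.png

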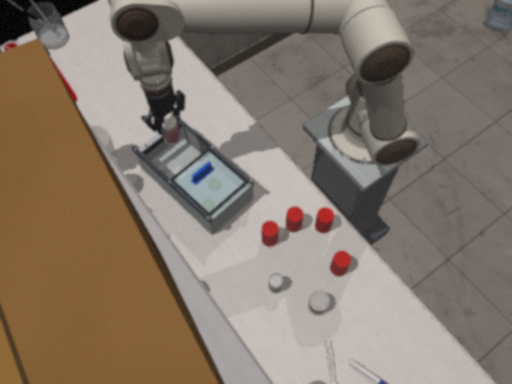

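```bash
python3 - <<'E'
from h import *
o,r,p=tcp();C=cam('wrist',o)
d=back(C,[[165,113],[355,112]],.116);print(d,d.mean(0))
e=back(C,[[180,122],[345,122]],.110);print(e,e.mean(0))
t=back(C,[[214,53],[306,53],[214,38],[306,38]],.146);print(t,t.mean(0))
a=np.radians(8.4);M=np.array([[np.cos(a),np.sin(a)],[-np.sin(a),np.cos(a)]])
for q in (e,t): print((M@(q[:,:2]-d.mean(0)[:2]).T).T)
print((M@(p[:2]-d.mean(0)[:2])))
E
```

```text
[[ 0.4887 -0.1947  0.116 ]
 [ 0.6593 -0.1685  0.116 ]] [ 0.574  -0.1816  0.116 ]
[[ 0.501  -0.2014  0.11  ]
 [ 0.6544 -0.1786  0.11  ]] [ 0.5777 -0.19    0.11  ]
[[ 0.5334 -0.1426  0.146 ]
 [ 0.6017 -0.1325  0.146 ]
 [ 0.5325 -0.1327  0.146 ]
 [ 0.5997 -0.1227  0.146 ]] [ 0.5668 -0.1326  0.146 ]
[[-0.0751 -0.009 ]
 [ 0.0799 -0.0088]]
[[-0.0345  0.0445]
 [ 0.0346  0.0445]
 [-0.034   0.0545]
 [ 0.034   0.0545]]
[ 0.0006 -0.0715]
```

{"op": "carry_out", "data": {"increments": [[0, 0, 0, 20, 0, 0, 30], [0, 0, 0, 35, 0, 0, 30], [0, 0, 0, 35, 0, 0, 30], [0, 0, 0, 35, 0, 0, 30], [0, 0, 0, 25, 0, 0, 30], [0, 0, 0, 15, 0, 0, 30], [0, 0, 0, 4, 0, 0, 30], [0, 0, 0, 0, 0, 0, 30], [0, 0, 0, 0, 0, 0, 30]]}}

```text
time: 9.8
ee_pos: [0.5857, -0.2528, 0.0628]
tcp_rot: [-31.4, 89.9, -22.9]
wrist_force: [-0.5, 0.9, -1.1]
opening: 0.0502
```

{"op": "carry_out", "data": {"increments": [[0, 0, 0, 1, 0, 0, 30], [0, 0, 0, 1, 0, 0, 30], [0, 0, 0, 1, 0, 0, 30], [0, 0, 0, 0, 0, 0, 30]]}}

```text
time: 10.3
ee_pos: [0.5851, -0.2525, 0.0585]
tcp_rot: [-8.4, 90.0, 0.2]
wrist_force: [-0.2, 0.2, -1.7]
opening: 0.0502
```

{"op": "carry_out", "data": {"increments": [[0, 0, 0, 1, 0, 0, 30], [0, 0, 0, 0, 0, 0, 30]]}}

```text
time: 10.55
ee_pos: [0.5852, -0.2526, 0.0578]
tcp_rot: [-30.7, 90.0, -22.2]
wrist_force: [-0.2, -0.5, -0.3]
opening: 0.0501
```

{"op": "carry_out", "data": {"increments": [[0, 0, 0, 1, 0, 0, 30], [0, 0, 0, 0, 0, 0, 30]]}}

```text
time: 10.8
ee_pos: [0.5853, -0.2527, 0.0577]
tcp_rot: [-38.9, 89.9, -30.4]
wrist_force: [-3.0, 0.7, 5.8]
opening: 0.0501
```

{"op": "carry_out", "data": {"increments": [[0, 0, 0, 0, 0, 0, 65], [0, 0, 0, 0, 0, 0, 75], [0, 0, 0, 0, 0, 0, 85], [0, 0, 0, 0, 0, 0, 95], [0, 0, 0, 0, 0, 0, 95], [0, 0, 0, 0, 0, 0, 95]]}}

```text
time: 11.55
ee_pos: [0.5852, -0.2525, 0.0566]
tcp_rot: [-26.7, 90.0, -18.1]
wrist_force: [1.1, -0.5, 0.0]
opening: 0.081
```

{"op": "carry_out", "data": {"increments": [[0, 0, 0, -15, 0, 0, 95], [0, 0, 0, -35, 0, 0, 95], [0, 0, 0, -40, 0, 0, 95], [0, 0, 0, -40, 0, 0, 95], [0, 0, 0, -20, 0, 0, 95], [0, 0, 0, 0, 0, 0, 95]]}}

```text
time: 12.3
ee_pos: [0.5858, -0.2528, 0.2094]
tcp_rot: [-31.3, 89.7, -22.7]
wrist_force: [0.8, -0.5, 0.5]
opening: 0.081
```

```bash
python3 - <<'E'
from h import *
go([.574-.148*.085,-.1816+.989*.085,.2],8.4)
for n in ['wrist']:
  im=vision.camera(n); cv2.imwrite(f'pics/{n}6.png',im[:,:,::-1])
E
```

```text
tool axes y [-0.1485  0.9889 -0.0023] z [0.9889 0.1485 0.0038] jawang 8.541214310802097 pos [ 0.5858 -0.2528  0.2094] F [ 0.8364 -0.4882  0.4955] open 0.08097995723143492
rotvec 8.4 [0.141  0.2203 0.1334]
rotvec 188.4 [-179.8586   -0.2094    0.3457]
shift [  8.9806 157.213   -1.0668]
```

View pics/wrist6.png

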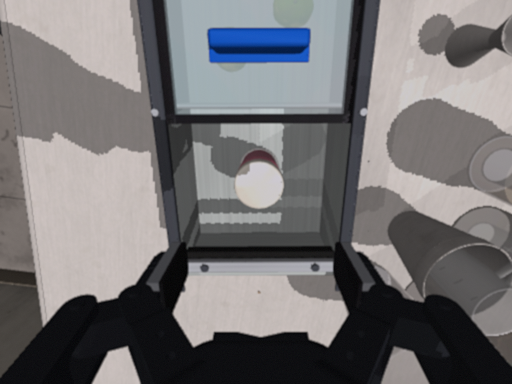

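```bash
python3 - <<'E'
from h import *
o,r,p=tcp();C=cam('wrist',o)
d=back(C,[[155,113],[363,113]],.116);c0=d.mean(0)
a=np.radians(8.45);M=np.array([[np.cos(a),np.sin(a)],[-np.sin(a),np.cos(a)]])
b=lambda q:(M@(q[:,:2]-c0[:2]).T).T
print(c0)
print('edge',b(back(C,[[260,122]],.11)),'post',b(back(C,[[260,261],[260,275]],.122)),'seal',b(back(C,[[260,246]],.112)))
print('tab top',b(back(C,[[210,28],[210,45]],.146)),b(back(C,[[210,62]],.11)),'lid',b(back(C,[[260,186]],.092)))
E
```

```text
[ 0.5736 -0.1814  0.116 ]
edge [[ 0.0008 -0.0077]] post [[ 0.001  -0.1379]
 [ 0.001  -0.1539]] seal [[ 0.0009 -0.1272]]
tab top [[-0.0321  0.0552]
 [-0.0327  0.0453]] [[-0.0393  0.039 ]] lid [[ 0.0009 -0.0712]]
```

{"op": "carry_out", "data": {"increments": [[0, 0, 0, 0, 30, 0, 0], [0, 0, 0, 0, 45, 0, 0], [0, 0, 0, 0, 45, 0, 0], [0, 0, 0, 0, 35, -1, 0], [0, 0, 0, 0, 13, 0, 0], [0, 0, 0, 0, 0, 0, 0], [0, 0, 0, 20, 0, 0, 0], [0, 0, 0, 20, 0, 0, 0]]}}

```text
time: 13.35
ee_pos: [0.5594, -0.0879, 0.1657]
tcp_rot: [-57.0, 90.0, -48.5]
wrist_force: [-0.2, -0.2, -0.5]
opening: -0.0001
```

```bash
python3 - <<'E'
from h import *
go([.574-.148*.095,-.1816+.989*.095,.122],8.4)
o,r,p=tcp()
for n in ['wrist']:
  im=vision.camera(n); cv2.imwrite(f'pics/{n}7.png',im[:,:,::-1])
E
```

```text
tool axes y [-0.1474  0.9891 -0.0005] z [0.9891 0.1474 0.0003] jawang 8.473571824661267 pos [ 0.5594 -0.0879  0.1657] F [-0.2308 -0.2314 -0.4962] open -0.0001257352921790673
rotvec 8.4 [0.0736 0.0178 0.0274]
rotvec 188.4 [-179.9264   -0.043     0.028 ]
shift [43.6904  0.1682  0.5323]
```

View pics/wrist7.png

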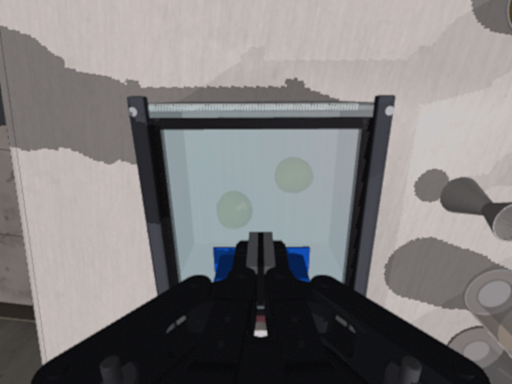

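{"op": "carry_out", "data": {"increments": [[0, 0, 0, 20, 0, 0, 0], [0, 0, 0, 15, 0, 0, 0], [0, 0, 0, 5, 0, 0, 0], [0, 0, 0, 0, 0, 0, 0], [0, 0, 0, 0, 0, 0, 0]]}}

```text
time: 14.02
ee_pos: [0.5595, -0.0866, 0.1273]
tcp_rot: [-20.6, 89.9, -12.0]
wrist_force: [0.9, 0.5, 0.3]
opening: -0.0003
```

{"op": "carry_out", "data": {"increments": [[0, 0, 0, 0, -10, 0, 0], [0, 0, 0, 0, -5, 0, 0], [0, 0, 0, 0, -3, 0, 0], [0, 0, 0, 0, -2, 0, 0], [0, 0, 0, 0, 0, 0, 0]]}}

```text
time: 14.65
ee_pos: [0.5621, -0.1064, 0.1265]
tcp_rot: [-22.8, 90.0, -14.2]
wrist_force: [-0.6, -0.2, 0.1]
opening: -0.0003
```

{"op": "carry_out", "data": {"increments": [[0, 0, 0, 0, -2, 0, 0], [0, 0, 0, 0, -2, 0, 0], [0, 0, 0, 0, -2, 0, 0], [0, 0, 0, 0, -2, 0, 0], [0, 0, 0, 0, 0, 0, 0]]}}

```text
time: 15.28
ee_pos: [0.5634, -0.1144, 0.1266]
tcp_rot: [-21.1, 90.0, -12.5]
wrist_force: [0.2, -0.0, 0.4]
opening: -0.0002
```

{"op": "carry_out", "data": {"increments": [[0, 0, 0, 0, -2, 0, 0], [0, 0, 0, 0, -2, 0, 0], [0, 0, 0, 0, -2, 0, 0], [0, 0, 0, 0, -2, 0, 0]]}}

```text
time: 15.78
ee_pos: [0.5643, -0.1208, 0.1266]
tcp_rot: [82.2, 89.9, 90.8]
wrist_force: [-2.0, 8.1, 2.2]
opening: 0.0001
```

{"op": "carry_out", "data": {"increments": [[0, 0, 0, 0, -3, 0, 0], [0, 0, 0, 0, -5, 0, 0], [0, 0, 0, 0, -6, 0, 0], [0, 0, 0, 0, -6, 0, 0], [0, 0, 0, 0, -6, 0, 0], [0, 0, 0, 0, -6, 0, 0], [0, 0, 0, 0, -6, 0, 0], [0, 0, 0, 0, -6, 0, 0], [0, 0, 0, 0, -6, 0, 0], [0, 0, 0, 0, -6, 0, 0], [0, 0, 0, 0, -5, 0, 0], [0, 0, 0, 0, -3, 0, 0]]}}

```text
time: 17.27
ee_pos: [0.574, -0.1842, 0.1266]
tcp_rot: [74.9, 89.8, 83.5]
wrist_force: [-0.1, 7.3, 1.6]
opening: 0.0001
```

```bash
cat >> h.py <<'E'
def by():
    o,r,p=tcp();print('boxy',(p[1]+.1815)*.989-(p[0]-.5738)*.147,'Fy',o['wrist_force'])
E
python3 - <<'E'
from h import *
by()
for n in ['wrist','top']:
  im=vision.camera(n); cv2.imwrite(f'pics/{n}8.png',im[:,:,::-1])
a=cv2.imread('pics/top8.png')
cv2.imwrite('pics/t8.png',cv2.resize(a[115:215,250:400],(780,520),interpolation=cv2.INTER_CUBIC))
E
```

```text
boxy -0.002695885224359774 Fy [-0.1372  7.2939  1.6488]
```

View pics/t8.png

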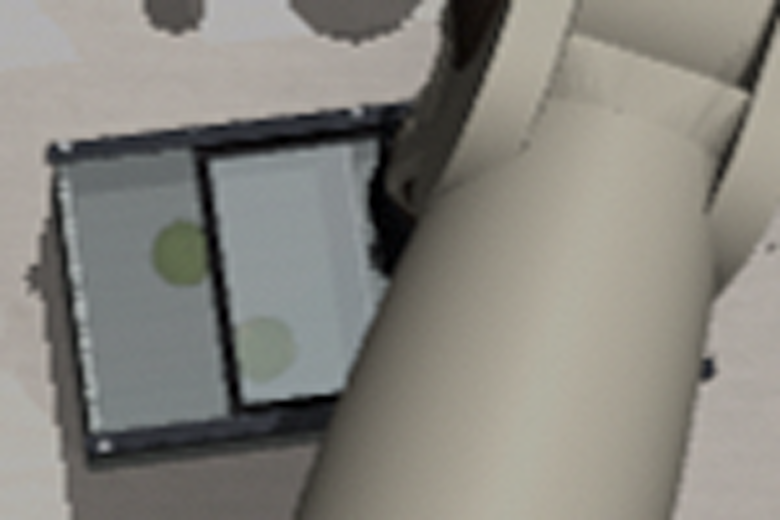

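View pics/wrist8.png

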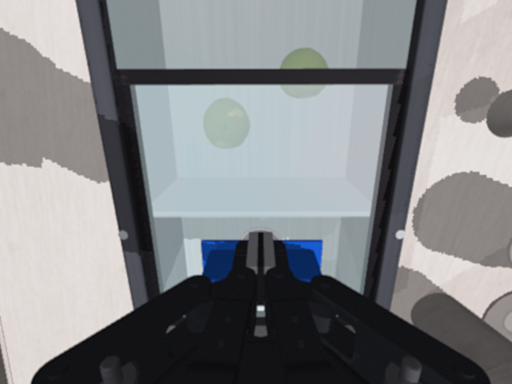

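```bash
python3 - <<'E'
from h import *
o,r,p=tcp();C=cam('wrist',o)
d=back(C,[[123,235],[400,235]],.116).mean(0)
q=back(C,[[260,69],[260,84]],.11);print(d)
for x in q:print((x[1]-d[1])*.989-(x[0]-d[0])*.147-.175)
E
```

```text
[ 0.5742 -0.1817  0.116 ]
-0.07889641842671075
-0.08638237478782607
```

{"op": "carry_out", "data": {"increments": [[0, 0, 0, 0, -3, 0, 0], [0, 0, 0, 0, -5, 0, 0], [0, 0, 0, 0, -5, 0, 0], [0, 0, 0, 0, -5, 0, 0], [0, 0, 0, 0, -5, 0, 0], [0, 0, 0, 0, -5, 0, 0], [0, 0, 0, 0, -4, 0, 0], [0, 0, 0, 0, -3, 0, 0], [0, 0, 0, 0, -2, 0, 0], [0, 0, 0, 0, -1, 0, 0]]}}

```text
time: 18.62
ee_pos: [0.5798, -0.2216, 0.1267]
tcp_rot: [70.9, 89.8, 79.5]
wrist_force: [0.0, 7.9, 1.4]
opening: 0.0003
```

{"op": "carry_out", "data": {"increments": [[0, 0, 0, 0, -1, 0, 0], [0, 0, 0, 0, -1, 0, 0], [0, 0, 0, 0, -1, 0, 0], [0, 0, 0, 0, -1, 0, 0]]}}

```text
time: 19.12
ee_pos: [0.5803, -0.2255, 0.1266]
tcp_rot: [74.2, 89.8, 82.8]
wrist_force: [-0.1, 9.1, 1.8]
opening: -0.0
```

{"op": "carry_out", "data": {"increments": [[0, 0, 0, 0, -1, 0, 0], [0, 0, 0, 0, -1, 0, 0], [0, 0, 0, 0, -1, 0, 0], [0, 0, 0, 0, -1, 0, 0]]}}

```text
time: 19.62
ee_pos: [0.5809, -0.2294, 0.1266]
tcp_rot: [74.3, 89.8, 82.9]
wrist_force: [0.3, 8.8, 1.8]
opening: 0.0002
```

{"op": "carry_out", "data": {"increments": [[0, 0, 0, 0, -1, 0, 0], [0, 0, 0, 0, -1, 0, 0], [0, 0, 0, 0, -1, 0, 0]]}}

```text
time: 20.0
ee_pos: [0.5814, -0.2324, 0.1266]
tcp_rot: [72.4, 89.8, 81.0]
wrist_force: [0.7, 7.7, 0.8]
opening: -0.0001
```

{"op": "carry_out", "data": {"increments": [[0, 0, 0, 0, -1, 0, 0], [0, 0, 0, 0, -1, 0, 0], [0, 0, 0, 0, -1, 0, 0]]}}

```text
time: 20.38
ee_pos: [0.5819, -0.2353, 0.1266]
tcp_rot: [72.4, 89.8, 81.1]
wrist_force: [-0.4, 8.6, 2.4]
opening: 0.0
```

{"op": "carry_out", "data": {"increments": [[0, 0, 0, 0, -1, 0, 0], [0, 0, 0, 0, -1, 0, 0], [0, 0, 0, 0, -1, 0, 0]]}}

```text
time: 20.75
ee_pos: [0.5823, -0.2383, 0.1266]
tcp_rot: [71.7, 89.8, 80.3]
wrist_force: [0.3, 8.9, 1.4]
opening: -0.0001
```

{"op": "carry_out", "data": {"increments": [[0, 0, 0, 0, -1, 0, 0], [0, 0, 0, 0, -1, 0, 0]]}}

```text
time: 21.0
ee_pos: [0.5826, -0.2402, 0.1267]
tcp_rot: [71.3, 89.8, 79.9]
wrist_force: [1.0, 8.5, 1.8]
opening: -0.0001
```

{"op": "carry_out", "data": {"increments": [[0, 0, 0, 0, -1, 0, 0], [0, 0, 0, 0, -1, 0, 0]]}}

```text
time: 21.25
ee_pos: [0.5829, -0.2419, 0.1266]
tcp_rot: [75.3, 89.8, 84.0]
wrist_force: [-0.1, 10.4, 2.1]
opening: -0.0001
```

{"op": "carry_out", "data": {"increments": [[0, 0, 0, 0, -1, 0, 0], [0, 0, 0, 0, -1, 0, 0]]}}

```text
time: 21.5
ee_pos: [0.5832, -0.2437, 0.1267]
tcp_rot: [76.3, 89.8, 85.0]
wrist_force: [-0.5, 12.4, 3.0]
opening: 0.0002
```

{"op": "carry_out", "data": {"increments": [[0, 0, 0, 0, -0.8, 0, 0], [0, 0, 0, 0, -0.8, 0, 0]]}}

```text
time: 21.75
ee_pos: [0.5833, -0.245, 0.1266]
tcp_rot: [78.8, 89.8, 87.4]
wrist_force: [-1.5, 12.2, 3.3]
opening: 0.0001
```

{"op": "carry_out", "data": {"increments": [[0, 0, 0, 0, -0.6, 0, 0], [0, 0, 0, 0, -0.6, 0, 0]]}}

```text
time: 22.0
ee_pos: [0.5835, -0.246, 0.1267]
tcp_rot: [79.2, 89.7, 87.8]
wrist_force: [-1.9, 13.2, 3.1]
opening: 0.0
```

{"op": "carry_out", "data": {"increments": [[0, 0, 0, 0, -0.6, 0, 0], [0, 0, 0, 0, -0.6, 0, 0]]}}

```text
time: 22.25
ee_pos: [0.5837, -0.2471, 0.1267]
tcp_rot: [80.0, 89.7, 88.6]
wrist_force: [-1.3, 14.3, 3.4]
opening: -0.0
```

{"op": "carry_out", "data": {"increments": [[0, 0, 0, 0, -0.6, 0, 0], [0, 0, 0, 0, 0, 0, 0]]}}

```text
time: 22.5
ee_pos: [0.5837, -0.2475, 0.1267]
tcp_rot: [81.0, 89.7, 89.7]
wrist_force: [-2.0, 14.4, 2.8]
opening: 0.0001
```

{"op": "carry_out", "data": {"increments": [[0, 0, 0, 0, -0.6, 0, 0], [0, 0, 0, 0, 0, 0, 0]]}}

```text
time: 22.75
ee_pos: [0.5837, -0.2475, 0.1266]
tcp_rot: [83.7, 89.7, 92.4]
wrist_force: [-2.0, 18.1, 4.9]
opening: 0.0002
```

Position stalled while the force jumped from 14.4 to 18.1 N: this is the solid stop. Now I'll back off.

{"op": "carry_out", "data": {"increments": [[0, 0, 0, 0, 0, 0, 0], [0, 0, 0, 0, 3, 0, 0], [0, 0, 0, 0, 7, 0, 0], [0, 0, 0, 0, 15, 0, 0], [0, 0, 0, -10, 10, 0, 0], [0, 0, 0, -35, 0, 0, 0], [0, 0, 0, -40, 0, 0, 0], [0, 0, 0, -30, 0, 0, 0], [0, 0, 0, 0, 0, 0, 0]]}}

```text
time: 23.88
ee_pos: [0.5794, -0.2161, 0.2452]
tcp_rot: [-29.6, 89.7, -21.0]
wrist_force: [0.6, 0.1, 0.1]
opening: 0.0002
```

```bash
python3 - <<'E'
from h import *
by()
for n in ['wrist','scene']:
  im=vision.camera(n); cv2.imwrite(f'pics/{n}9.png',im[:,:,::-1])
a=cv2.imread('pics/scene9.png')
cv2.imwrite('pics/s9.png',cv2.resize(a[110:240,120:260],None,fx=5,fy=4.6,interpolation=cv2.INTER_CUBIC))
E
```

```text
boxy -0.035023165541036606 Fy [0.6181 0.0571 0.1352]
```

View pics/wrist9.png

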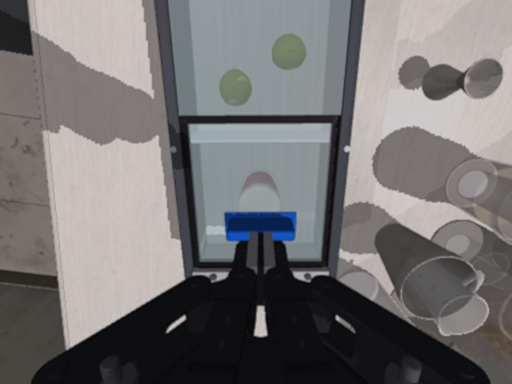

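View pics/s9.png

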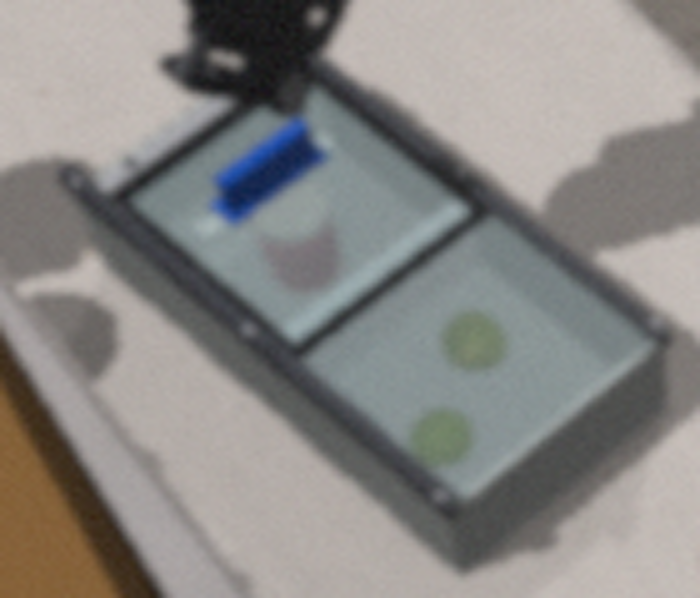

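```bash
python3 - <<'E'
from workcell import job_done
print(job_done())
E
```

```text
the job is handed in; nothing more can be done
None
```

The pink jar is standing upright in the open bay, let go, and the hatch is closed against the stop post. I handed the job in at about 24 s of the 72 s allowed; no verdict was reported.

- **Jar:** I set it down about 71 mm from the box centre towards the stop post. The last pictures show it still upright under the closed hatch.
- **Hatch:** The push took about 8 N while it slid. It rose from about 8.5 to 14.4 N over roughly the last 7–8 mm as the seal squeezed. The hatch then stopped moving while the force reached 18.1 N at the tab, so I took that as the solid stop and backed off. That is under the 28 N ramming limit.
- **Final state:** The last wrist and scene pictures show the hatch closed up to the post. The arm was clear of everything, with almost no force on the wrist.

**Not directly checked:** The seal reading can't be seen, so "squeezed flat" is inferred from the force and the stall. I did not take a last picture of the shaker and the brown pot to measure them. The arm never went down near either one, and they looked undisturbed in the scene view just before the jar was set down.

**Disagreement:** The cameras differed by up to 8 mm on the jar's position. I picked a point nearest the wrist-camera reading, and the grasp held.

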